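# Weigh a gift box on the beam scale

### The job

Weigh the gift box that lies on the sloped display stand: first take the packet of sweets off the scale's pan and lay it flat, printed face still up, on a free spot of the worktop, then set the gift box gently and flat on the pan, inside its rim. Slide the poise along the notched beam until the pointer comes to rest between the two outer lines of the index plate, and leave everything else where it stands.

Things in the scene. Friction and masses are not known exactly. Their poses are not given: they have to be found in the camera images.
- scale: white counter beam scale, fixed. Origin on the worktop under the beam's pivot; +y of its frame runs along the beam's long arm to the pointer, +x is its back. In its frame, mm: base x -45..45, y -145..290, z to 20; housing under the pan to z 98; pivot cheeks x -28..28, y -17..17, z to 120; index plate x 18..23, y 254..290, z 55..155, behind the pointer; stops at y 262, z 55 and 155
- pan: steel tray pan on the beam's short arm, kept level by a linkage: it only rises and sinks, and where a load lies on it does not matter. 200 x 92 mm, long side along the scale's x, rim 4 mm high, 5 mm wide, floor 190 x 82 mm. Origin 37 mm below the floor. Floor centre at (0, -90, 142) mm in the scale's frame when the beam is level; 13.5 mm lower (loaded) or higher at the beam's stops
- pan_centre (a point): centre of the pan's floor (the face a load stands on); x along the pan's long side, y along its short side, z up
- beam (a joint): tilt of the beam, rad: 0 = level, pointer on the index plate's middle line; positive = pan down, pointer up (load too heavy for the poise's notch); negative = the reverse. Stops at +-0.15. The empty pan balances at 0 with the poise at 0. One notch of error tilts the free beam 0.039. Untouched it settles in 1.5 s. The outer lines of the index plate are at +-0.028
- poise (a joint): position of the poise along the beam, m: 0 = first notch, 45 mm from the pivot; 0.18 = sixteenth and last, 225 mm from it; V notches every 0.012 on the beam's top edge. A sprung pawl draws the released poise into the nearest notch; sliding it takes 3 to 5 N along the beam. A load of M kg balances near notch number M / 0.047, counted from 0
- poise_knob (a point): middle of the round upright knob on the poise, 36 mm above the beam's axis (which runs 105 mm above the worktop when level). Knob neck 20 mm in diameter, 24 to 46 mm above the axis, head 23 mm wide up to 54 mm; below it the dark steel block, 40 mm across the beam, 26 mm along it, 25 mm below to 17 mm above the axis. It slides only along the beam and tilts with it
- pointer_tip (a point): tip of the beam's thin pointer, 267 mm from the pivot; it moves up and down in front of the index plate
- index_centre (a point): where the pointer's tip stands when the beam is level: in front of the middle line of the index plate; the outer lines are 7.5 mm above and below it
- gift_box: white card gift box with three little jars behind windows and an orange stripe, 58 (x) x 172 (y) x 72 mm (z), the one lying on the sloped stand; 0.25 to 0.65 kg. Origin at the centre of its underside, z out of its top. At the start its z axis leans 30 degrees from vertical towards the stand's front and its x axis points up the slope
- stand: wooden display stand, fixed, 196 mm wide (y), about 100 mm deep (x), front at -x. Origin on the worktop. Its board slopes up towards the back at 30 degrees, from 32 mm above the worktop at the front to 78 mm at the back; a lip 12 mm high and 8 mm thick, square to the board, stops the box at the lower edge
- packet: small flat packet of sweets, 52 (x) x 82 (y) x 18 mm (z), lying on the scale's pan at the start. Origin at the centre of its underside. The worktop it goes to is at world z 0; its front edge runs along x = 0.32
- other_packet: bystander: another packet of sweets lying on the worktop, 52 x 82 x 18 mm; origin at the centre of its underside
- carton: bystander: small carton standing on the worktop, 26 x 48 x 75 mm high; origin at the centre of its underside
- oval_tin: bystander: flat oval tin, 78 x 64 x 20 mm; origin at the centre of its underside
- back_tin: bystander: another flat oval tin, further back between scale and stand, 78 x 64 x 20 mm; origin at the centre of its underside
- tongs: bystander: steel spring tongs, 158 (x) x 34 x 17 mm; origin at the centre, underside
- pastille_box_0: fixed bystander: small carton standing at the left end of the scale, 26 x 48 x 75 mm high; origin at the centre of its underside
- pastille_box_3: fixed bystander: like the one before, standing behind it
- mug_a: bystander: stoneware mug behind the scale, 85 x 118 x 94 mm with its handle at +y; origin at the centre of that outline, underside
- mug_b: bystander: stoneware mug behind the scale, 85 x 118 x 94 mm with its handle at +y; origin at the centre of that outline, underside
- box_low: bystander: lower one of two stacked gift boxes behind the scale, 58 x 172 x 72 mm; origin at the centre of its underside
- box_top: bystander: upper one of the two stacked gift boxes, 58 x 172 x 72 mm; its top is 144 mm above the worktop; origin at the centre of its underside
- tin_box: bystander: flat pink tin box, 80 x 158 x 48 mm; origin at the centre of its underside

How it is judged:
By the outcome, as a careful person would: the job done as asked, in the order asked, and still so for the second after the job is handed in, with the robot touching nothing.
It also fails if it takes over 72 s, if anything falls off the work surface, if the arm or the gripper's body presses on something with over 40 N, if the wrist force passes 120 N, or if a joint passes its speed limit or range.

### The arm

A 6-joint arm with a two-finger parallel gripper is mounted at the origin on a cart in front of the work surface, level with it; the furniture and walls round the work are solid. World frame = base frame: x ahead of the robot, y to its left, z up, the work surface at z = 0. Lengths are in m, angles in rad, forces in N, time in s.
With the tool pointing down it reaches from about 0.3 to 0.875 m from the base axis. Payload 4.2 kg.
Tool frame: the origin (TCP) lies midway between the tips of the shut fingers; the grasp point (between the pads) lies arm.grasp_offset behind it (arm.grasp_offset is the distance from the TCP to the grasp point, in m); z points along the fingers, y is the line along which they close (so a half turn about z gives the same grasp; the last joint's range is limited). The gripper opens to 85 mm and grips with 20 to 120 N. Pads are 22 mm wide; open, the fingers measure 114 mm over their backs; the gripper's body (76 mm by 85 mm) begins 54 mm behind the grasp point. The pads swing forward as they close: fully open they stand 13 mm farther back than shut.
Start: joints at [-1.145, 0.32, 1.565, -0, 1.257, -0.02], TCP at [0.248, -0.519, 0.231] pointing down, gripper open.
Joint ranges: [-3.11, 3.11], [-0.84, 2.01], [0.21, 2.61], [-1.34, 4.49], [0.05, 2.63], [-2.56, 2.56]. Speed limits (rad/s): [2.57, 2.57, 3.14, 3.14, 3.14, 3.14].

### API

Orientations are given as a 3x3 rotation matrix whose columns are the frame's x, y, z axes.
In Python, from bench import arm gives the robot as it stands.
- The arm moves only by the tool handwheel, called after ">>>" as name(argument=value, ...) on one line, values as JSON. Schema: {"type":"object","properties":{"rows":{"type":"string"},"aperture":{"type":"number"},"only":{"type":"string"},"quiet":{"type":"boolean"},"lines":{"type":"string"}},"required":["rows"],"additionalProperties":false}. rows is a string of 1 to 20 rows, parted by a bar, with the numbers parted by spaces; each row has 4 numbers: dx, dy, dz in m, then a turn about the tool's z in rad; each row shifts and turns the commanded pose from where the row before left it, along the tool's axes as they then stand; what a row does not reach is not made up. A row lasts 1/8 s, in which the tool goes at most 0.0625 m and 0.188 rad, less where a joint would pass 70% of its speed; a pose out of reach is approached as far as the arm can. aperture is the opening from 0.0 (shut) to 1.0 (fully open), set as the call begins (left out keeps the last). The fingers move at their own pace and stop on an object; the grip force is fixed at half the most. Time passes only in rows, so rows that do not move let the fingers close. The tool returns the time, the measured TCP pose, the force, the opening and the grip force at its end. only (a regular expression) keeps the lines of the reply that match it, lines (a string "A,B") keeps lines A to B, and quiet returns only ok. Input that does not fit is refused with a message, and nothing moves.
- arm.get_state(): the state, without advancing time (a new reading comes with each control period).
- arm.get_image(name): name is "scene" or "top" or "wrist"; returns a dict with "image" (480x640x3 uint8, red, green, blue), "range_z" (480x640 float32, m along the optical axis (not along the pixel's ray), 0 where there is no reading), "intrinsics" (3x3 intrinsics, pixels), "dist_coeffs" ([k1, k2, p1, p2, k3] as OpenCV has them; the pictures are not rectified), "origin" and "attitude" of the camera in the world; the wrist camera has in their place "tool_from_camera" (4x4, takes a point from camera to tool coordinates, whose origin is the TCP and whose axes are the flange's). Camera axes: x right, y down, z forward; pixel columns grow to the right and rows downward; lengths in m; the calibration is good to about 2 mm. A picture is of the moment at which its call begins: read the wrist's pose just before it.
- arm.job_done(): hands the job in; it is judged then, once.
The state is a dict: "clock": time; "joints": joint angles; "joint_vel": joint speeds; "effort": joint torques, N m; "tool_pos": TCP position; "tool_rot": TCP orientation; "force": force on the tool from outside, world axes, zero at the start; "moment": the same for the moment, N m; "width": opening from 0.0 (shut) to 1.0 (fully open); "finger_force": force on a finger pad.
Only numpy, scipy, OpenCV 4.12 (cv2) and the standard library are available. Lean on these libraries where they do the work, as an engineer would, in place of code of your own. Each camera call takes 0.05 s, during which the arm holds its last target. There are 200 camera calls.

## Working session

There is one attempt and no reset: what is moved stays moved. The work goes in short steps, Python scripts to look and compute and a tool call to move; the robot and the scene stay as the last step left them, time stands still between calls to the robot, and variables do not carry over. Pictures are saved under pics/ and viewed, at most 10 in all, crops included, and the job is handed in when it is done.

```bash
ls; mkdir -p pics; cat > h.py <<'E'
import numpy as np, cv2
from bench import arm
def grab(n):
    s=arm.get_state(); d=arm.get_image(n)
    if n=="wrist":
        T=np.eye(4);T[:3,:3]=s["tool_rot"];T[:3,3]=s["tool_pos"];C=T@np.array(d["tool_from_camera"])
        d["R"],d["o"]=C[:3,:3],C[:3,3]
    else: d["R"],d["o"]=np.array(d["attitude"]),np.array(d["origin"])
    return d
def rays(d,uv):
    p=cv2.undistortPoints(np.array(uv,float).reshape(-1,1,2),np.array(d["intrinsics"]),np.array(d["dist_coeffs"]))[:,0]
    return np.c_[p,np.ones(len(p))]
def plane(d,uv,z):
    r=rays(d,uv)@d["R"].T; return d["o"]+r*((z-d["o"][2])/r[:,2])[:,None]
def pts(d,uv):
    uv=np.array(uv).reshape(-1,2); z=d["range_z"][uv[:,1].astype(int),uv[:,0].astype(int)]
    return (rays(d,uv)*z[:,None])@d["R"].T+d["o"]
def cloud(d):
    v,u=np.mgrid[0:480,0:640]; return pts(d,np.c_[u.ravel(),v.ravel()]).reshape(480,640,3)
E
python3 - <<'E'
from h import *
import pickle
for n in("top","scene"):
    d=grab(n); cv2.imwrite(f"pics/{n}0.png",d["image"][:,:,::-1]); pickle.dump({k:d[k] for k in d},open(n+".pkl","wb")); print(n,d["o"],d["R"].round(3).tolist(),(d["range_z"]>0).mean())
print(arm.grasp_offset,arm.get_state())
E
```

```text
pics
top [ 0.39260873 -0.09694594  1.48911933] [[0.03, -0.996, 0.09], [-0.999, -0.031, -0.01], [0.013, -0.089, -0.996]] 0.996044921875
scene [-0.68280305  0.61167681  1.30495376] [[-0.528, -0.554, 0.644], [-0.849, 0.356, -0.39], [-0.013, -0.753, -0.658]] 0.99591796875
0.0187 {'clock': 0.1, 'joints': array([-1.14500039e+00,  3.20265780e-01,  1.56551078e+00, -1.69321541e-05,
        1.25738316e+00, -1.99971422e-02]), 'joint_vel': array([ 0.00010707, -0.00029132, -0.00254636,  0.00142536,  0.00166008,
        0.00066882]), 'effort': array([ 7.67398378e-04, -4.16408265e+01, -2.34705770e+01, -1.28950001e-05,
        4.86368401e-03, -1.50257586e-05]), 'tool_pos': array([ 0.24775865, -0.51844488,  0.23056256]), 'tool_rot': array([[ 9.02266742e-01,  4.31177791e-01, -6.61936413e-04],
       [ 4.31178299e-01, -9.02265624e-01,  1.42048406e-03],
       [ 1.52387082e-05, -1.56706814e-03, -9.99998772e-01]]), 'force': array([-0.1775759 ,  0.34387584,  0.39356533]), 'moment': array([-0.02867031,  0.01541621,  0.01641906]), 'finger_force': 0.0, 'width': 1.0019048330036457}
```

View pics/top0.png

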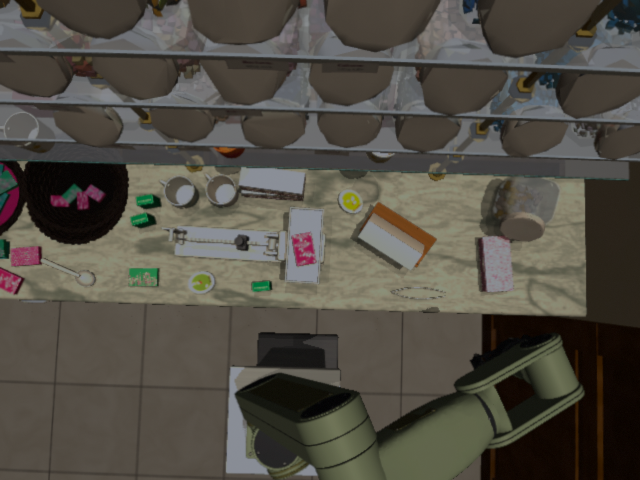

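View pics/scene0.png

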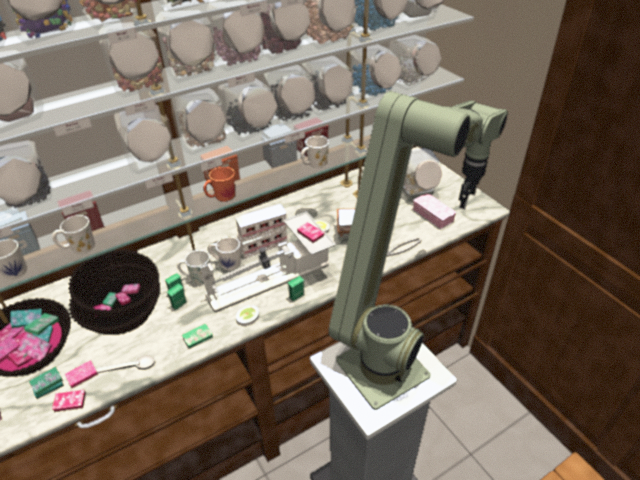

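The top view shows the pan with the pink packet at (303,248), the beam running left to the pointer near (170,238), the poise at (242,241), the gift box and stand around (395,237), the tongs at (418,293), and free worktop right of the pan around (350,275). The scene view agrees.

```bash
python3 - <<'E'
from h import *
import pickle
d=pickle.load(open("top.pkl","rb")); P=cloud(d); im=d["image"]
hsv=cv2.cvtColor(im,cv2.COLOR_RGB2HSV)
def roi(u0,u1,v0,v1):
    m=np.zeros((480,640),bool); m[v0:v1,u0:u1]=1; return m
def rect(m,name):
    q=P[m]; r=cv2.minAreaRect(q[:,:2].astype(np.float32)); print(name,m.sum(),np.array(r[0]).round(4),np.array(r[1]).round(4),round(r[2],1),"z",np.percentile(q[:,2],[5,50,95]).round(4)); return cv2.boxPoints(r).round(4).tolist()
pink=(hsv[...,0]>150)&(hsv[...,1]>90)&roi(285,325,225,275)
print(rect(pink,"packet"))
z=P[...,2]
print(rect(roi(280,330,205,290)&(z>.11)&(z<.175),"pan"))
print(rect(roi(160,340,205,290)&(z>.06)&(z<.1)|roi(170,280,205,290)&(z>.012)&(z<.03),"base"))
print(rect(roi(180,280,215,265)&(z>.10)&(z<.125),"beam"))
print(rect(roi(225,260,225,265)&(z>.13)&(z<.175),"knob"))
print(rect(roi(160,182,215,255)&(z>.05)&(z<.16),"index"))
m=roi(350,440,198,278)&(z>.02)
print(rect(m,"standall"))
# normals of segments
for nm,mm in(("white",m&(hsv[...,1]<60)),("orange",m&(hsv[...,1]>120))):
    q=P[mm]; c=np.median(q,0); 
    for _ in range(5):
        w=np.linalg.svd(q-c,full_matrices=False)[2][2]; dd=abs((q-c)@w); q=q[dd<max(.003,np.median(dd)*1.5)]; c=q.mean(0)
    print(nm,mm.sum(),len(q),c.round(4),(w*np.sign(w[2])).round(3),q.min(0).round(3),q.max(0).round(3))
for uv in[(364,237),(408,268),(433,240),(375,204),(420,255),(395,240),(400,222)]: print(uv,P[uv[1],uv[0]].round(4),im[uv[1],uv[0]])
for v in range(100,185,8): print(v,P[v,350].round(3),P[v,300].round(3))
crop=im[195:300,150:450]; cv2.imwrite("pics/c0.png",cv2.resize(crop,None,fx=2.6,fy=2.6,interpolation=cv2.INTER_CUBIC)[:,:,::-1])
E
```

```text
packet 443 [ 0.4541 -0.0555] [0.1391 0.0515] 13.7 z [0.1601 0.1646 0.1692]
[[0.38040000200271606, -0.04699999839067459], [0.39259999990463257, -0.09690000116825104], [0.5277000069618225, -0.06400000303983688], [0.515500009059906, -0.014000000432133675]]
pan 2617 [ 0.4958 -0.0482] [0.0924 0.2   ] 88.1 z [0.1428 0.1486 0.1668]
[[0.39430001378059387, -0.09109999984502792], [0.5942000150680542, -0.09769999980926514], [0.5971999764442444, -0.0052999998442828655], [0.39739999175071716, 0.0013000000035390258]]
base 3446 [0.4932 0.1126] [0.2444 0.4344] 1.1 z [0.0141 0.0198 0.0963]
[[0.3668000102043152, 0.32739999890327454], [0.3752000033855438, -0.10700000077486038], [0.6194999814033508, -0.10220000147819519], [0.6111000180244446, 0.3321000039577484]]
beam 461 [0.516  0.1535] [0.2786 0.0623] 80.7 z [0.1012 0.1112 0.1206]
[[0.4627000093460083, 0.0210999995470047], [0.5242000222206116, 0.010999999940395355], [0.5694000124931335, 0.2858999967575073], [0.5078999996185303, 0.29600000381469727]]
knob 64 [0.5009 0.1253] [0.0193 0.0215] 0.8 z [0.1353 0.1509 0.1561]
[[0.491100013256073, 0.13590000569
[... 1061 characters left out ...]
20, 255) [ 0.4798 -0.3624  0.1171] [137 140 146]
(395, 240) [ 0.5184 -0.2937  0.1174] [139 143 147]
(400, 222) [ 0.5743 -0.314   0.0678] [111  65  25]
100 [ 0.667 -0.131  0.755] [ 0.697 -0.052  0.667]
108 [ 0.687 -0.136  0.663] [ 0.684 -0.053  0.665]
116 [ 0.701 -0.14   0.584] [ 0.7   -0.049  0.576]
124 [ 0.691 -0.142  0.566] [ 0.691 -0.048  0.557]
132 [ 0.683 -0.143  0.542] [ 0.681 -0.048  0.538]
140 [ 0.675 -0.145  0.519] [ 0.699 -0.042  0.421]
148 [ 0.685 -0.15   0.423] [ 0.682 -0.043  0.422]
156 [ 0.719 -0.16   0.224] [ 0.714 -0.034  0.226]
164 [ 0.697 -0.161  0.228] [ 0.694 -0.034  0.224]
172 [ 0.729 -0.173 -0.003] [ 0.691 -0.031  0.143]
180 [ 0.705 -0.174 -0.004] [ 0.669 -0.032  0.145]
```

View pics/c0.png

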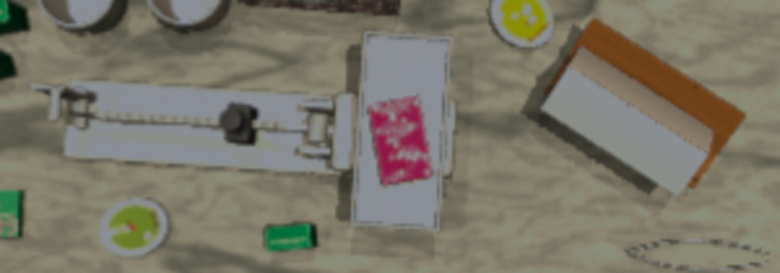

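The crop shows the packet at about (304,247) full-image pixels, turned slightly from the pan's axis. The white top face of the box and its beige back side lie on the orange stand, and the knob is at crop (238,120). Next I'll refine the packet and compute moves.

```bash
cat >> h.py <<'E'
def tool(target,yaw=None,z=None):
    """shift in tool axes to world target"""
    s=arm.get_state(); R=np.array(s["tool_rot"]); v=R.T@(np.array(target)-s["tool_pos"]); a=np.arctan2(R[1,0],R[0,0])
    print("tool shift",v.round(4),"n>=",np.ceil(np.linalg.norm(v)/.0625),"tool-x yaw deg",np.degrees(a).round(2), "" if yaw is None else ("turn about tool z:",-np.radians((np.degrees(yaw-a)+90)%180-90)))
E
python3 - <<'E'
from h import *
import pickle
d=pickle.load(open("top.pkl","rb")); hsv=cv2.cvtColor(d["image"],cv2.COLOR_RGB2HSV)
m=((hsv[...,0]>150)&(hsv[...,1]>60)).astype(np.uint8); m[:225]=0;m[275:]=0;m[:,:285]=0;m[:,325:]=0
m=cv2.morphologyEx(m,cv2.MORPH_CLOSE,np.ones((5,5)))
c=max(cv2.findContours(m,0,2)[0],key=cv2.contourArea)
q=plane(d,c.reshape(-1,2),.160)[:,:2].astype(np.float32); r=cv2.minAreaRect(q); print(r, cv2.boxPoints(r).tolist())
print(np.array(arm.get_image("wrist")["tool_from_camera"]).round(3).tolist())
tool((.47,-.16,.36),np.radians(-3))
E
```

```text
((0.4842158854007721, -0.048276711255311966), (0.08305791765451431, 0.05202694237232208), 12.043244361877441) [[0.43817323446273804, -0.03150079771876335], [0.4490286707878113, -0.08238264918327332], [0.5302585363388062, -0.06505262851715088], [0.5194031000137329, -0.014170773327350616]]
[[0.002, -0.945, -0.328, 0.084], [1.0, 0.001, 0.001, 0.001], [-0.0, -0.328, 0.945, -0.143], [0.0, 0.0, 0.0, 1.0]]
tool shift [ 0.3551 -0.2278 -0.129 ] n>= 8.0 tool-x yaw deg 25.54 ('turn about tool z:', np.float64(0.49816262173810977))
```

```bash
python3 - <<'E'
from h import *
tool((.52,-.27,.34),np.radians(12))
E
```

```text
tool shift [ 0.3528 -0.107  -0.1091] n>= 7.0 tool-x yaw deg 25.54 ('turn about tool z:', np.float64(0.23636323393896033))
```

>>> handwheel(rows="0 0 -0.05 0 | 0 0 -0.059 0 | 0.04 -0.012 0 0 | 0.04 -0.012 0 0 | 0.04 -0.012 0 0 | 0.04 -0.012 0 0 | 0.04 -0.012 0 0 | 0.04 -0.012 0 0 | 0.04 -0.012 0 0 | 0.04 -0.012 0 0 | 0.033 -0.011 0 0 | 0 0 0 0.118 | 0 0 0 0.118 | 0 0 0 0 | 0 0 0 0", aperture=1.0)

```text
clock: 2.02
tool_pos: [0.5202, -0.2701, 0.3402]
tool_rot: [[0.978, 0.21, -0.0], [0.21, -0.978, 0.0], [-0.0, -0.0, -1.0]]
force: [-0.4, 0.1, 0.3]
width: 1.002
finger_force: 0.0
```

```bash
python3 - <<'E'
from h import *
import pickle
d=grab("wrist"); pickle.dump(d,open("w1.pkl","wb")); cv2.imwrite("pics/w1.png",d["image"][:,:,::-1])
tool((.484,-.048,.20),np.radians(12))
E
```

```text
tool shift [ 0.0111 -0.2248  0.1403] n>= 5.0 tool-x yaw deg 12.08 ('turn about tool z:', np.float64(0.0013994097326815226))
```

View pics/w1.png

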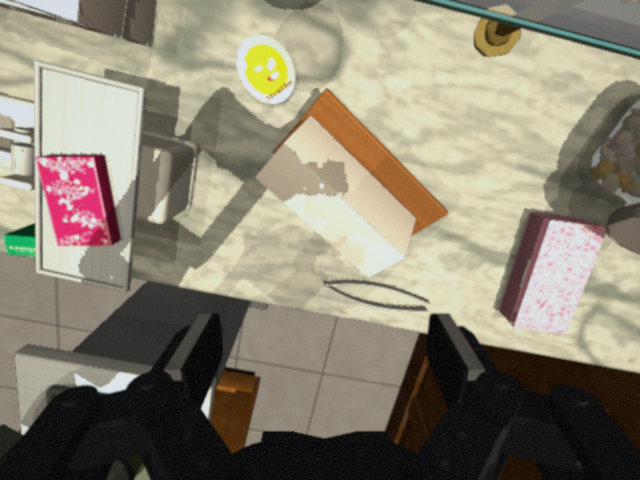

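The wrist view shows the box with outline corners near (312,113), (258,178), (370,277) and (415,220), the packet at (78,200), and the tongs at (378,293). I'll take the box's faces from the depth.

```bash
python3 - <<'E'
from h import *
import pickle
d=pickle.load(open("w1.pkl","rb")); P=cloud(d); im=d["image"]; hsv=cv2.cvtColor(im,cv2.COLOR_RGB2HSV)
poly=np.zeros((480,640),np.uint8); cv2.fillPoly(poly,[np.array([(325,85),(250,175),(368,285),(412,270),(455,212)])],1)
or_=(poly>0)&(hsv[...,1]>170)&(P[...,2]>.03)
box=(poly>0)&(hsv[...,1]<140)&(P[...,2]>.04)&(P[...,2]<.2)
rng=np.random.default_rng(0)
def ransac(q,n0,tol=.002):
    best=None
    for _ in range(800):
        a=q[rng.choice(len(q),3,False)]; n=np.cross(a[1]-a[0],a[2]-a[0]); l=np.linalg.norm(n)
        if l<1e-6: continue
        n/=l; n*=np.sign(n[2])
        if n@n0<.9: continue
        i=abs((q-a[0])@n)<tol
        if best is None or i.sum()>best.sum(): best=i
    c=q[best].mean(0); n=np.linalg.svd(q[best]-c,full_matrices=False)[2][2]; n*=np.sign(n[2]); return c,n,best
yaw=np.radians(-31.6); h=np.array([np.cos(yaw),np.sin(yaw),0]); zz=np.array([0,0,1.])
top0=-.5*h+.866*zz; side0=.866*h+.5*zz
for nm,m,n0 in(("board",or_,top0),("top",box,top0),("side",box,side0)):
    q=P[m]; c,n,i=ransac(q,n0); q=q[i]
    r=cv2.minAreaRect((q@np.c_[[np.cross(zz,n)/np.linalg.norm(np.cross(zz,n))],[np.cross(n,np.cross(zz,n)/np.linalg.norm(np.cross(zz,n)))]].T).astype(np.float32))
    print(nm,m.sum(),len(q),"c",c.round(4),"n",n.round(3),"tilt",np.degrees(np.arccos(n[2])).round(1),"yaw(normal)",np.degrees(np.arctan2(n[1],n[0])).round(2),"size",np.array(r[1]).round(4),"z",np.percentile(q[:,2],[1,99]).round(4))
    e=np.array([-h[1],h[0],0]); t=q@e; u=q@h; print("   along y",np.percentile(t,[.5,99.5]).round(4),"u",np.percentile(u,[.5,99.5]).round(4),"d",(c@n).round(4))
q=P[box]; print("white minz u", np.percentile(q@h,[.2,99.8]).round(4), np.percentile(q[:,2],99.8))
hp=(P[...,2]>.135)&(P[...,2]<.2)
E
```

```text
Traceback (most recent call last):
ValueError: matmul: Input operand 1 has a mismatch in its core dimension 0, with gufunc signature (n?,k),(k,m?)->(n?,m?) (size 6 is different from 3)
```

```bash
cat > box.py <<'E'
from h import *
import pickle
d=pickle.load(open("w1.pkl","rb")); P=cloud(d); im=d["image"]; hsv=cv2.cvtColor(im,cv2.COLOR_RGB2HSV)
poly=np.zeros((480,640),np.uint8); cv2.fillPoly(poly,[np.array([(325,85),(250,175),(368,285),(412,270),(455,212)])],1)
or_=(poly>0)&(hsv[...,1]>170)&(P[...,2]>.03)
box=(poly>0)&(hsv[...,1]<140)&(P[...,2]>.04)&(P[...,2]<.2)
rng=np.random.default_rng(0)
def ransac(q,n0,tol=.002):
    best=None
    for _ in range(800):
        a=q[rng.choice(len(q),3,False)]; n=np.cross(a[1]-a[0],a[2]-a[0]); l=np.linalg.norm(n)
        if l<1e-6: continue
        n/=l; n*=np.sign(n[2])
        if n@n0<.9: continue
        i=abs((q-a[0])@n)<tol
        if best is None or i.sum()>best.sum(): best=i
    c=q[best].mean(0); n=np.linalg.svd(q[best]-c,full_matrices=False)[2][2]; return c,n*np.sign(n[2]),best
yaw=np.radians(-31.6); h=np.array([np.cos(yaw),np.sin(yaw),0]); e=np.array([-h[1],h[0],0]); zz=np.array([0,0,1.])
top0=-.5*h+.866*zz; side0=.866*h+.5*zz
for nm,m,n0 in(("board",or_,top0),("top",box,top0),("side",box,side0)):
    q=P[m]; c,n,i=ransac(q,n0); q=q[i]; pc=lambda x:np.percentile(x,[.5,99.5]).round(4)
    print(nm,m.sum(),len(q),"c",c.round(4),"tilt",np.degrees(np.arccos(n[2])).round(1),"yawn",np.degrees(np.arctan2(n[1],n[0])).round(2),"z",pc(q[:,2]),"along e",pc(q@e),"h",pc(q@h),"d",(c@n).round(4))
E
python3 box.py
```

```text
board 4554 4453 c [ 0.5695 -0.3213  0.0704] tilt 29.5 yawn 148.63 z [0.0574 0.0784] along e [-0.0746  0.1152] h [0.6306 0.668 ] d -0.2604
top 12938 6807 c [ 0.5079 -0.2791  0.1108] tilt 29.7 yawn 148.96 z [0.0948 0.1246] along e [-0.061   0.1093] h [0.5517 0.6034] d -0.1907
side 12938 6472 c [ 0.5413 -0.2992  0.0959] tilt 59.5 yawn -30.93 z [0.0608 0.1245] along e [-0.0605  0.1098] h [0.5988 0.6389] d 0.5813
```

```bash
python3 - <<'E'
from h import *
import pickle
d=pickle.load(open("w1.pkl","rb")); P=cloud(d); hsv=cv2.cvtColor(d["image"],cv2.COLOR_RGB2HSV)
print("floor",np.median(P[95:145,55:125].reshape(-1,3),0).round(4),np.median(P[250:275,60:115].reshape(-1,3),0).round(4))
m=((hsv[...,0]>160)&(hsv[...,1]>60)&(P[...,2]>.15)).astype(np.uint8); m[:,140:]=0
m=cv2.morphologyEx(m,cv2.MORPH_CLOSE,np.ones((9,9)))
c=max(cv2.findContours(m,0,2)[0],key=cv2.contourArea); print("top z",np.median(P[...,2][m>0]))
q=P[m>0]; q=q[abs(q[:,2]-np.median(q[:,2]))<.004]
print(cv2.minAreaRect(q[:,:2].astype(np.float32)))
tool((.484,-.048,.20),np.radians(12)); print(arm.get_state()["joints"])
E
```

```text
floor [ 0.5567 -0.0527  0.1477] [ 0.4177 -0.0508  0.1479]
top z 0.1664158711994166
((0.48416653275489807, -0.05059433728456497), (0.08203499764204025, 0.05319664999842644), 12.273070335388184)
tool shift [ 0.0111 -0.2248  0.1403] n>= 5.0 tool-x yaw deg 12.08 ('turn about tool z:', np.float64(0.0013994097326815226))
[-4.98622284e-01  2.93334183e-01  1.33291989e+00 -1.47611895e-05
  1.51545388e+00  8.61335943e-01]
```

>>> handwheel(rows="0.002 -0.045 0 0 | 0.002 -0.045 0 0 | 0.002 -0.045 0 0 | 0.002 -0.045 0 0 | 0.003 -0.045 0 0 | 0 0 0.045 0 | 0 0 0.045 0 | 0 0 0 0 | 0 0 0 0", aperture=0.8)

```text
clock: 3.2
tool_pos: [0.4853, -0.048, 0.2521]
tool_rot: [[0.978, 0.208, 0.003], [0.208, -0.978, -0.0], [0.003, 0.001, -1.0]]
force: [0.6, -0.1, 1.8]
width: 0.8
finger_force: 0.0
```

>>> handwheel(rows="-0.001 0.001 0.04 0 | 0 0 0.04 0 | 0 0 0.015 0 | 0 0 0.007 0 | 0 0 0 0")

```text
clock: 3.82
tool_pos: [0.4845, -0.0491, 0.1494]
tool_rot: [[0.978, 0.208, 0.002], [0.208, -0.978, -0.0], [0.002, 0.001, -1.0]]
force: [-0.8, 0.1, -0.5]
width: 0.8
finger_force: 0.0
```

>>> handwheel(rows="0 0 0 0 | 0 0 0 0 | 0 0 0 0 | 0 0 0 0 | 0 0 0 0 | 0 0 0 0", aperture=0.0)

```text
clock: 4.58
tool_pos: [0.4834, -0.0489, 0.1483]
tool_rot: [[0.978, 0.208, 0.0], [0.208, -0.978, -0.0], [-0.0, 0.0, -1.0]]
force: [0.6, -0.6, 0.1]
width: 0.591
finger_force: 65.4
```

```bash
python3 - <<'E'
from h import *
d=grab("wrist"); cv2.imwrite("pics/w2.png",d["image"][:,:,::-1])
E
```

```text
(no output)
```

View pics/w2.png

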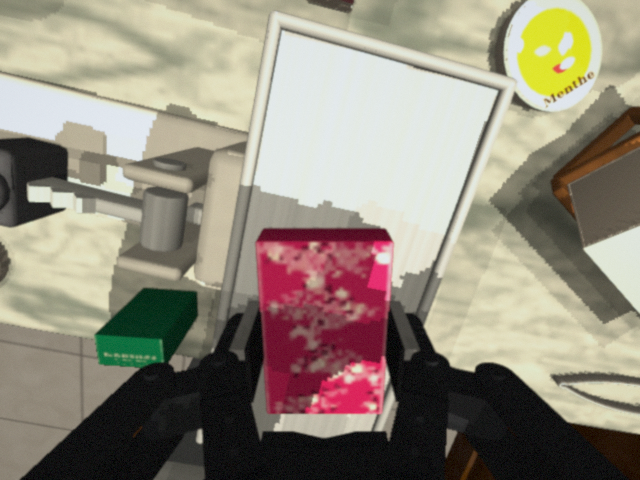

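The packet is held squarely between the pads, at about (325,320). I'll lift it and carry it to the free worktop.

>>> handwheel(rows="0 0 -0.03 0 | 0 0 -0.05 0 | 0 0 -0.02 0 | -0.036 0.035 0 0 | -0.036 0.035 0 0 | -0.036 0.036 0 0 | 0 0 0.05 0 | 0 0 0.05 0 | 0 0 0.05 0 | 0 0 0.05 0 | 0 0 0.02 0 | 0 0 0 0")

```text
clock: 6.12
tool_pos: [0.3985, -0.1744, 0.0269]
tool_rot: [[0.978, 0.208, -0.004], [0.208, -0.978, 0.002], [-0.004, -0.003, -1.0]]
force: [0.2, -0.5, -0.2]
width: 0.585
finger_force: 65.2
```

```bash
python3 - <<'E'
from h import *
tool((.40,-.175,.003)); d=grab("top"); P=cloud(d); print("pan",np.median(P[215:282,292:318].reshape(-1,3),0))
E
```

```text
tool shift [0.0014 0.0009 0.0239] n>= 1.0 tool-x yaw deg 12.02 
pan [ 0.48638517 -0.05077767  0.15186674]
```

>>> handwheel(rows="0 0 0.014 0 | 0 0 0.007 0 | 0 0 0.003 0 | 0 0 0 0")

```text
clock: 6.68
tool_pos: [0.4001, -0.1752, 0.0047]
tool_rot: [[0.978, 0.208, 0.001], [0.208, -0.978, -0.0], [0.001, 0.001, -1.0]]
force: [-0.4, -0.5, -0.7]
width: 0.587
finger_force: 65.3
```

>>> handwheel(rows="0 0 0 0 | 0 0 0 0 | 0 0 0 0 | 0 0 0 0", aperture=0.75)

```text
clock: 7.18
tool_pos: [0.3999, -0.1751, 0.0044]
tool_rot: [[0.978, 0.208, 0.0], [0.208, -0.978, -0.0], [0.0, 0.0, -1.0]]
force: [1.3, 0.3, -0.1]
width: 0.745
finger_force: 0.0
```

>>> handwheel(rows="0 0 -0.03 0 | 0 0 -0.05 0 | 0 0 -0.05 0 | 0 0 -0.05 0 | 0 0 -0.04 0 | 0.03 0.045 0 0 | 0.03 0.045 0 0 | 0.029 0.045 0 0 | 0 0 0 -0.164 | 0 0 0 -0.164 | 0 0 0 -0.164 | 0 0 0 -0.163 | 0 0 0 -0.163 | 0 0 0 0 | 0 0 0 0 | 0 0 0 0", aperture=1.0)

```text
clock: 9.18
tool_pos: [0.515, -0.2885, 0.2243]
tool_rot: [[0.518, 0.856, -0.0], [0.856, -0.518, -0.0], [-0.0, -0.0, -1.0]]
force: [0.0, -0.7, 0.4]
width: 0.999
finger_force: 0.0
```

```bash
python3 - <<'E'
from h import *
print(arm.get_state()["joints"]); tool((.5152,-.2885,.07),np.radians(58.9))
d=grab("wrist"); cv2.imwrite("pics/w3.png",d["image"][:,:,::-1])
import pickle; pickle.dump(d,open("w3.pkl","wb"))
E
```

```text
[-5.30157830e-01  3.48147178e-01  1.53988413e+00 -7.21415837e-05
  1.25361173e+00  1.41045787e-02]
tool shift [0.0002 0.0002 0.1543] n>= 3.0 tool-x yaw deg 58.82 ('turn about tool z:', np.float64(-0.001442507572173675))
```

View pics/w3.png

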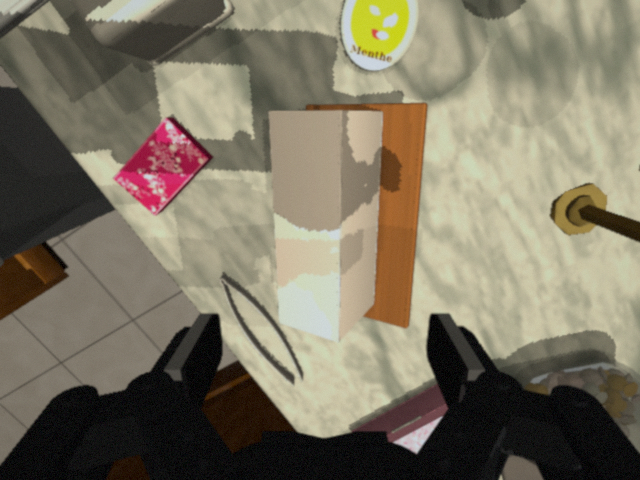

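The wrist view shows the box lined up between the fingers, spanning x 270-382 and y 110-340. The packet is flat on the worktop at (163,165), printed face up. I'll check the box edges in tool axes.

```bash
python3 - <<'E'
from h import *
import pickle
d=pickle.load(open("w3.pkl","rb")); P=cloud(d); s=arm.get_state(); R=np.array(s["tool_rot"]); p=s["tool_pos"]
hsv=cv2.cvtColor(d["image"],cv2.COLOR_RGB2HSV)
m=np.zeros((480,640),bool); m[105:340,262:392]=1; m&=(hsv[...,1]<140)&(P[...,2]>.04)&(P[...,2]<.15)
Q=(P[m]-p)@R; z=P[m][:,2]
print("x ext",np.percentile(Q[:,0],[.5,99.5]),"y ext",np.percentile(Q[:,1],[.5,99.5]))
for x0 in(-.06,-.02,.02,.06):
    k=abs(Q[:,0]-x0)<.01; i=k&(abs(z-.082)<.003); print(x0,"front y",np.percentile(Q[k,1],1).round(4),"z there",np.median(z[k&(Q[:,1]<np.percentile(Q[k,1],3))]).round(4),"back@.082",np.median(Q[i,1]).round(4),"ridge y",np.median(Q[k&(z>np.percentile(z[k],98)),1]).round(4), z[k].max().round(4))
E
```

```text
x ext [-0.08449633  0.08623982] y ext [-0.03750282  0.04813216]
-0.06 front y -0.0368 z there 0.0961 back@.082 0.0366 ridge y 0.0118 0.1258
-0.02 front y -0.037 z there 0.0958 back@.082 0.0365 ridge y 0.0118 0.1252
0.02 front y -0.0371 z there 0.0959 back@.082 0.0362 ridge y 0.0114 0.1252
0.06 front y -0.0374 z there 0.0958 back@.082 0.0361 ridge y 0.0109 0.125
```

>>> handwheel(rows="0 0 0.05 0 | 0 0 0.05 0 | 0 0 0.03 0 | 0 0 0.015 0 | 0 0 0.01 0 | 0 0 0 0")

```text
clock: 9.98
tool_pos: [0.5153, -0.2887, 0.0696]
tool_rot: [[0.517, 0.856, 0.0], [0.856, -0.517, -0.0], [-0.0, 0.001, -1.0]]
force: [0.4, -0.3, 0.8]
width: 0.999
finger_force: 0.0
```

>>> handwheel(rows="0 0 0 0 | 0 0 0 0 | 0 0 0 0", aperture=0.82)

```text
clock: 10.35
tool_pos: [0.5135, -0.2876, 0.0714]
tool_rot: [[0.517, 0.856, -0.002], [0.856, -0.517, 0.001], [-0.0, -0.003, -1.0]]
force: [-6.9, 4.4, 8.3]
width: 0.849
finger_force: 61.5
```

>>> handwheel(rows="0 0 0 0 | 0 0 0 0 | 0 0 0 0", aperture=0.72)

```text
clock: 10.72
tool_pos: [0.5135, -0.2877, 0.0714]
tool_rot: [[0.517, 0.856, -0.002], [0.856, -0.517, 0.001], [-0.0, -0.002, -1.0]]
force: [-6.3, 4.5, 8.2]
width: 0.853
finger_force: 61.4
```

>>> handwheel(rows="0 0 -0.004 0 | 0 0 -0.004 0 | 0 0 0 0", aperture=0.0)

```text
clock: 11.1
tool_pos: [0.5154, -0.2888, 0.0777]
tool_rot: [[0.517, 0.856, 0.001], [0.856, -0.517, -0.001], [-0.0, 0.001, -1.0]]
force: [-0.8, -0.7, -3.8]
width: 0.815
finger_force: 61.5
```

>>> handwheel(rows="0 0 -0.006 0 | 0 0 -0.006 0 | 0 0 0 0 | 0 0 0 0")

```text
clock: 11.6
tool_pos: [0.5148, -0.2884, 0.0888]
tool_rot: [[0.517, 0.856, -0.001], [0.856, -0.517, 0.0], [-0.0, -0.001, -1.0]]
force: [-0.6, -0.1, -4.5]
width: 0.797
finger_force: 61.7
```

```bash
python3 - <<'E'
from h import *
d=grab("wrist"); cv2.imwrite("pics/w4.png",d["image"][:,:,::-1])
E
```

```text
(no output)
```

View pics/w4.png

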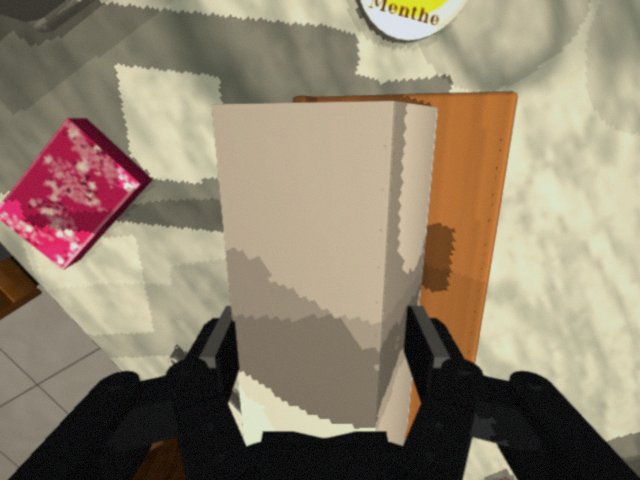

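The box is off the stand, held with a leftover lean of roughly 15°; it weighs about 0.45 kg. I'll press it level on the free worktop right of the stand before carrying it to the pan, so first I'll check that space.

```bash
python3 - <<'E'
from h import *
import pickle
d=pickle.load(open("top.pkl","rb")); P=cloud(d); z=P[...,2]
occ=(z>.012)&(z<1)
v,u=np.nonzero(occ&(P[...,0]>.38)&(P[...,0]<.66)&(P[...,1]<-.38)&(P[...,1]>-.6))
q=P[v,u]
for x in np.arange(.38,.66,.02):
    k=abs(q[:,0]-x)<.01; ys=np.sort(q[k,1]); a=ys[ys>-.47]; b=ys[ys<-.47]; print(x.round(2),"stand edge",a.min().round(3) if len(a) else None,"tin",b.max().round(3) if len(b) else None)
tool((.51,-.468,.25),np.radians(-2))
E
```

```text
0.38 stand edge -0.454 tin -0.566
0.4 stand edge -0.416 tin -0.566
0.42 stand edge None tin -0.565
0.44 stand edge None tin -0.563
0.46 stand edge None tin -0.558
0.48 stand edge -0.39 tin -0.559
0.5 stand edge -0.403 tin -0.558
0.52 stand edge -0.415 tin -0.554
0.54 stand edge -0.416 tin -0.555
0.56 stand edge -0.384 tin -0.583
0.58 stand edge None tin -0.58
0.6 stand edge None tin -0.584
0.62 stand edge None tin -0.581
0.64 stand edge None tin -0.584
0.66 stand edge -0.465 tin -0.481
tool shift [-0.1562  0.0886 -0.1613] n>= 4.0 tool-x yaw deg 58.89 ('turn about tool z:', np.float64(1.0627108436106905))
```

>>> handwheel(rows="0 0 -0.03 0 | 0 0 -0.05 0 | 0 0 -0.05 0 | 0 0 -0.03 0 | 0 0 0 0 | 0 0 0 0")

```text
clock: 12.4
tool_pos: [0.5141, -0.288, 0.2473]
tool_rot: [[0.517, 0.856, -0.003], [0.856, -0.517, 0.002], [-0.0, -0.004, -1.0]]
force: [0.1, 0.5, -5.1]
width: 0.794
finger_force: 63.6
```

>>> handwheel(rows="-0.034 0.022 0 0 | -0.034 0.022 0 0 | -0.034 0.022 0 0 | -0.034 0.022 0 0 | -0.03 0.02 0 0 | 0 0 0 0.15 | 0 0 0 0.15 | 0 0 0 0.15 | 0 0 0 0.15 | 0 0 0 0.15 | 0 0 0 0.15 | 0 0 0 0.16 | 0 0 0 0 | 0 0 0 0")

```text
clock: 14.15
tool_pos: [0.5215, -0.4862, 0.2476]
tool_rot: [[1.0, -0.03, -0.002], [-0.03, -1.0, 0.002], [-0.002, -0.002, -1.0]]
force: [-0.0, -0.3, -4.1]
width: 0.789
finger_force: 63.7
```

>>> handwheel(rows="0 0 0.05 0 | 0 0 0.04 0 | 0 0 0.03 0 | 0 0 0.02 0 | 0 0 0 0 | 0 0 0 0")

```text
clock: 14.9
tool_pos: [0.5222, -0.487, 0.1103]
tool_rot: [[1.0, -0.032, 0.001], [-0.032, -1.0, -0.001], [0.001, 0.001, -1.0]]
force: [0.6, -0.9, -4.2]
width: 0.795
finger_force: 63.7
```

```bash
python3 - <<'E'
from h import *
d=grab("wrist"); cv2.imwrite("pics/w5.png",d["image"][:,:,::-1]); P=cloud(d)
s=arm.get_state(); R=np.array(s["tool_rot"]); p=s["tool_pos"]; hsv=cv2.cvtColor(d["image"],cv2.COLOR_RGB2HSV)
Q=(P-p)@R; m=(P[...,2]>p[2]-.02)&(Q[...,0]<.095)&(Q[...,0]>.02)&(abs(Q[...,1])<.045)
for y in(-.03,-.02,-.01,0,.01,.02,.03): 
    k=m&(abs(Q[...,1]-y)<.003); print(y,np.median(P[k][:,2]-p[2]).round(4),k.sum())
print(p,np.percentile(Q[m][:,0],99))
E
```

```text
-0.03 0.0233 3066
-0.02 0.028 3465
-0.01 0.0327 3919
0 0.0378 5658
0.01 0.042 4976
0.02 0.0446 3563
0.03 0.0222 1697
[ 0.52236474 -0.48712736  0.11078542] 0.087732086797325
```

Its lean is still about 25°, with the centre of mass behind the low edge. So I'll stand that edge on the worktop and open; it then settles flat between the fingers and can be regripped.

>>> handwheel(rows="0 -0.008 0.03 0 | 0 0 0.02 0 | 0 0 0.009 0 | 0 0 0.003 0 | 0 0 0 0")

```text
clock: 15.58
tool_pos: [0.5224, -0.4791, 0.0484]
tool_rot: [[0.999, -0.032, 0.001], [-0.032, -0.999, -0.001], [0.001, 0.001, -1.0]]
force: [0.5, -0.2, -4.6]
width: 0.792
finger_force: 63.7
```

>>> handwheel(rows="0 0 0.003 0 | 0 0 0 0")

```text
clock: 15.82
tool_pos: [0.522, -0.4786, 0.0445]
tool_rot: [[0.999, -0.032, 0.0], [-0.032, -0.999, -0.0], [0.0, 0.0, -1.0]]
force: [-0.5, -0.0, -4.0]
width: 0.791
finger_force: 63.7
```

>>> handwheel(rows="0 0 0.003 0 | 0 0 0 0")

```text
clock: 16.08
tool_pos: [0.5223, -0.4788, 0.0432]
tool_rot: [[0.999, -0.032, 0.001], [-0.032, -0.999, -0.001], [0.001, 0.001, -1.0]]
force: [-1.7, 1.4, 4.9]
width: 0.791
finger_force: 65.0
```

>>> handwheel(rows="0 0 0.002 0 | 0 0 0 0")

```text
clock: 16.32
tool_pos: [0.5224, -0.4789, 0.0431]
tool_rot: [[0.999, -0.032, 0.002], [-0.032, -0.999, -0.002], [0.002, 0.002, -1.0]]
force: [-4.9, 3.1, 12.9]
width: 0.788
finger_force: 66.1
```

>>> handwheel(rows="0 0 -0.002 0 | 0 0 0 0 | 0 0 0 0", aperture=0.88)

```text
clock: 16.7
tool_pos: [0.5228, -0.4803, 0.0422]
tool_rot: [[0.999, -0.032, 0.002], [-0.032, -0.999, -0.004], [0.003, 0.004, -1.0]]
force: [-0.0, -5.0, 3.7]
width: 0.881
finger_force: 2.9
```

>>> handwheel(rows="0 0 0 0 | 0 0 0 0 | 0 0 0 0", aperture=1.0)

```text
clock: 17.08
tool_pos: [0.5219, -0.4782, 0.0409]
tool_rot: [[0.999, -0.032, -0.0], [-0.032, -0.999, 0.001], [-0.0, -0.001, -1.0]]
force: [0.9, -2.3, 0.1]
width: 1.004
finger_force: 1.0
```

```bash
python3 - <<'E'
from h import *
d=grab("wrist"); P=cloud(d)
s=arm.get_state(); R=np.array(s["tool_rot"]); p=s["tool_pos"]
Q=(P-p)@R; m=(P[...,2]>.05)&(Q[...,0]<.1)&(Q[...,0]>.02)&(abs(Q[...,1])<.08)
for y in np.arange(-.05,.07,.01): 
    k=m&(abs(Q[...,1]-y)<.003); print(y.round(3),np.median(P[k][:,2]).round(4),k.sum())
E
```

```text
-0.05 nan 0
-0.04 nan 0
-0.03 nan 0
-0.02 0.0707 995
-0.01 0.0724 3939
0.0 0.0749 5452
0.01 0.0768 4412
0.02 0.0791 4669
0.03 0.0813 4960
0.04 0.0827 563
0.05 nan 0
0.06 nan 0
  return _methods._mean(a, axis=axis, dtype=dtype,
  ret = ret.dtype.type(ret / rcount)
```

>>> handwheel(rows="0 0.005 0 0 | 0 0.005 0 0 | 0 0.004 0 0 | 0 0 0 0")

```text
clock: 17.62
tool_pos: [0.5214, -0.4926, 0.0412]
tool_rot: [[0.999, -0.033, -0.0], [-0.033, -0.999, 0.001], [-0.0, -0.001, -1.0]]
force: [-0.5, 0.7, 0.3]
width: 0.995
finger_force: 0.0
```

```bash
python3 - <<'E' 2>/dev/null
from h import *
d=grab("wrist"); P=cloud(d)
s=arm.get_state(); R=np.array(s["tool_rot"]); p=s["tool_pos"]
Q=(P-p)@R; m=(P[...,2]>.05)&(Q[...,0]<.1)&(Q[...,0]>.02)&(abs(Q[...,1])<.06)
for y in np.arange(-.05,.07,.01): 
    k=m&(abs(Q[...,1]-y)<.003); print(y.round(3),np.median(P[k][:,2]).round(4),k.sum())
m&=P[...,2]>.066; print(cv2.minAreaRect(Q[m][:,:2].astype(np.float32)), np.percentile(Q[m],[0.5,99.5],axis=0))
E
```

```text
-0.05 nan 0
-0.04 nan 0
-0.03 nan 0
-0.02 0.072 247
-0.01 0.0723 4029
0.0 0.0725 5251
0.01 0.0723 4006
0.02 0.0723 4014
0.03 0.0723 4015
0.04 0.0723 2143
0.05 nan 0
0.06 nan 0
((0.05448552221059799, 0.011548444628715515), (0.05840276926755905, 0.06897088140249252), 89.99994659423828) [[ 0.02038482 -0.01709487 -0.14252743]
 [ 0.08869642  0.03993415 -0.02951909]]
```

Now it stands flat with its top at 72 mm, as expected. I'll centre on it, grip and lift.

>>> handwheel(rows="0.0025 0.0115 0 0 | 0 0 0 0 | 0 0 0 0", aperture=0.85)

```text
clock: 18.05
tool_pos: [0.5236, -0.5041, 0.0412]
tool_rot: [[0.999, -0.032, -0.0], [-0.032, -0.999, 0.0], [-0.0, -0.0, -1.0]]
force: [-0.4, 0.2, 0.9]
width: 0.846
finger_force: 0.0
```

>>> handwheel(rows="0 0 0.004 0 | 0 0 0 0 | 0 0 0 0 | 0 0 0 0 | 0 0 0 0", aperture=0.0)

```text
clock: 18.68
tool_pos: [0.5238, -0.5034, 0.0382]
tool_rot: [[0.999, -0.032, 0.0], [-0.032, -0.999, 0.0], [0.0, -0.0, -1.0]]
force: [0.2, 3.6, 6.0]
width: 0.672
finger_force: 64.8
```

>>> handwheel(rows="0 0 -0.02 0 | 0 0 -0.05 0 | 0 0 -0.05 0 | 0 0 -0.05 0 | 0 0 -0.05 0 | 0 0 -0.01 0 | 0 0 0 0 | 0 0 0 0")

```text
clock: 19.68
tool_pos: [0.5228, -0.5032, 0.2638]
tool_rot: [[0.999, -0.032, -0.004], [-0.032, -0.999, 0.004], [-0.004, -0.004, -1.0]]
force: [-1.1, -0.4, -4.3]
width: 0.677
finger_force: 66.0
```

```bash
python3 - <<'E'
from h import *
print(np.mean([arm.get_image("wrist") and arm.get_state()["force"][2] for _ in range(6)]))
d=grab("top"); P=cloud(d); z=P[...,2]
m=np.zeros((480,640),bool); m[203:292,280:332]=1; m&=(z>.13)&(z<.19)
q=P[m]; r=cv2.minAreaRect(q[:,:2].astype(np.float32)); print("pan",r,np.median(z[215:282,292:318]))
tool((.4958,-.0482,.25),np.radians(-1.9))
w=grab("wrist"); P=cloud(w); s=arm.get_state(); p=s["tool_pos"]; Q=(P-p)@np.array(s["tool_rot"]); k=(P[...,2]>p[2]+.01)&(Q[...,0]>.02)&(Q[...,0]<.1)&(abs(Q[...,1])<.05); print("box top",np.percentile(Q[k],[.5,50,99.5],axis=0).round(4))
E
```

```text
-4.675632751378053
pan ((0.49573808908462524, -0.04780309274792671), (0.09224767982959747, 0.19994141161441803), 88.09518432617188) 0.15180813386863823
tool shift [-0.0425 -0.4547  0.017 ] n>= 8.0 tool-x yaw deg -1.84 ('turn about tool z:', np.float64(0.0009977453442440289))
box top [[ 0.0203 -0.027  -0.1423]
 [ 0.0586  0.0014 -0.0338]
 [ 0.086   0.0301 -0.0322]]
```

>>> handwheel(rows="-0.004 -0.03 0 0 | -0.004 -0.045 0 0 | -0.004 -0.045 0 0 | -0.004 -0.045 0 0 | -0.004 -0.045 0 0 | -0.004 -0.045 0 0 | -0.004 -0.045 0 0 | -0.004 -0.045 0 0 | -0.004 -0.045 0 0 | -0.004 -0.045 0 0 | -0.003 -0.021 0 0 | 0 0 0 0 | 0 0 0 0")

```text
clock: 21.7
tool_pos: [0.4955, -0.0475, 0.2676]
tool_rot: [[0.999, -0.032, 0.001], [-0.032, -0.999, -0.001], [0.001, 0.001, -1.0]]
force: [-0.0, -0.8, -4.1]
width: 0.673
finger_force: 66.5
```

```bash
python3 - <<'E'
from h import *
print(arm.get_state()["force"]); tool((.4958,-.0465,.25),np.radians(-1.9))
w=grab("wrist"); P=cloud(w); s=arm.get_state(); p=s["tool_pos"]; Q=(P-p)@np.array(s["tool_rot"]); k=(P[...,2]>p[2]+.01)&(Q[...,0]>.02)&(Q[...,0]<.1)&(abs(Q[...,1])<.05); print("box top",np.percentile(Q[k],[.5,50,99.5],axis=0).round(4))
cv2.imwrite("pics/w6.png",w["image"][:,:,::-1])
k=(abs(P[...,2]-.156)<.009)&(Q[...,0]>.06)&(Q[...,0]<.12)&(abs(Q[...,1])<.06); print("pan",np.percentile(Q[k],[.5,50,99.5],axis=0).round(4),np.percentile(P[k][:,2],[5,50,95]))
E
```

```text
[-0.01258123 -0.75250552 -4.08801673]
tool shift [ 0.0002 -0.001   0.0176] n>= 1.0 tool-x yaw deg -1.85 ('turn about tool z:', np.float64(0.0008722425500766732))
box top [[ 0.0204 -0.0272 -0.1426]
 [ 0.0587  0.0011 -0.0342]
 [ 0.086   0.0298 -0.0326]]
pan [[ 0.0883 -0.0433  0.1097]
 [ 0.094   0.0019  0.1134]
 [ 0.0995  0.0466  0.1166]] [0.15164332 0.15416584 0.15705718]
```

View pics/w6.png

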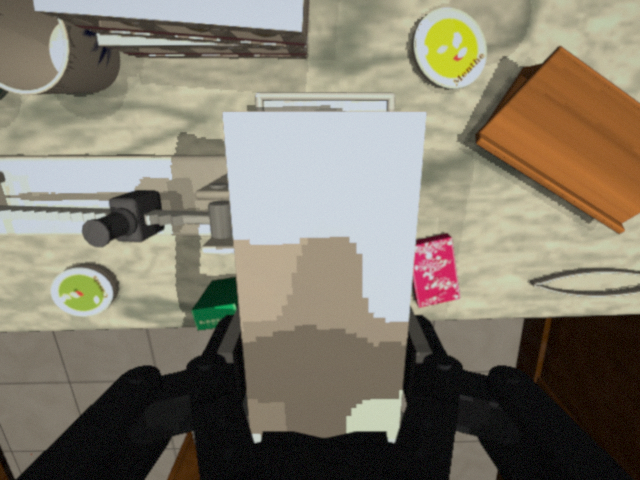

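The box is centred over the pan: the rim is visible on either side at the far edge (257-392, y 100) and the depth-measured centres agree within 1 mm. Now I'll lower it slowly.

>>> handwheel(rows="0 0 0.03 0 | 0 0 0.025 0 | 0 0 0.011 0 | 0 0 0.004 0 | 0 0 0.004 0 | 0 0 0.004 0 | 0 0 0 0")

```text
clock: 22.62
tool_pos: [0.4954, -0.0469, 0.1894]
tool_rot: [[0.999, -0.032, 0.0], [-0.032, -0.999, -0.0], [0.0, 0.0, -1.0]]
force: [0.8, -0.1, -4.7]
width: 0.677
finger_force: 66.4
```

>>> handwheel(rows="0 0 0.004 0 | 0 0 0.004 0 | 0 0 0.004 0 | 0 0 0.004 0 | 0 0 0 0")

```text
clock: 23.25
tool_pos: [0.4954, -0.0468, 0.173]
tool_rot: [[0.999, -0.032, -0.0], [-0.032, -0.999, 0.0], [-0.0, -0.0, -1.0]]
force: [0.1, -0.7, -2.8]
width: 0.676
finger_force: 66.6
```

>>> handwheel(rows="0 0 0.003 0 | 0 0 0.002 0 | 0 0 0 0")

```text
clock: 23.62
tool_pos: [0.4954, -0.0465, 0.1682]
tool_rot: [[0.999, -0.032, 0.0], [-0.032, -0.999, 0.001], [0.0, -0.001, -1.0]]
force: [-0.0, 2.1, -1.5]
width: 0.672
finger_force: 66.7
```

>>> handwheel(rows="0 0 0.002 0 | 0 0 0 0")

```text
clock: 23.88
tool_pos: [0.4955, -0.0465, 0.1667]
tool_rot: [[0.999, -0.032, 0.001], [-0.032, -0.999, 0.001], [0.001, -0.001, -1.0]]
force: [-0.4, 4.2, 2.8]
width: 0.676
finger_force: 66.9
```

>>> handwheel(rows="0 0 0 0 | 0 0 0 0 | 0 0 0 0 | 0 0 0 0", aperture=0.8)

```text
clock: 24.38
tool_pos: [0.4954, -0.0471, 0.1663]
tool_rot: [[0.999, -0.032, 0.0], [-0.032, -0.999, -0.0], [0.0, 0.0, -1.0]]
force: [-0.4, 0.1, -0.4]
width: 0.805
finger_force: 0.0
```

>>> handwheel(rows="0 0 -0.02 0 | 0 0 -0.03 0 | 0 0 -0.04 0 | 0 0 -0.03 0 | 0 0 0 0 | 0 0 0 0")

```text
clock: 25.12
tool_pos: [0.4948, -0.0469, 0.2853]
tool_rot: [[0.999, -0.032, -0.002], [-0.032, -0.999, 0.0], [-0.002, -0.0, -1.0]]
force: [-0.0, 0.7, -1.0]
width: 0.797
finger_force: 0.0
```

```bash
python3 - <<'E'
from h import *
d=grab("wrist"); P=cloud(d); s=arm.get_state(); p=s["tool_pos"]; hsv=cv2.cvtColor(d["image"],cv2.COLOR_RGB2HSV)
cv2.imwrite("pics/w7.png",d["image"][:,:,::-1])
k=(P[...,2]>.19)&(P[...,2]<.215)&(abs(P[...,1]-p[1])<.06)&(P[...,0]>.45)
c=P[k].mean(0); n=np.linalg.svd(P[k]-c,full_matrices=False)[2][2]; print("box top z",c,n,np.percentile(P[k],[.5,99.5],axis=0).round(4))
d=grab("top"); P=cloud(d); z=P[...,2]; m=np.zeros((480,640),bool); m[225:258,222:262]=1; m&=(z>.125)&(z<.19)
print("knob",m.sum(),np.median(P[m],0), np.percentile(P[m],[5,95],axis=0).round(4))
E
```

```text
box top z [ 0.5214741  -0.04912626  0.20080761] [-0.00128062 -0.00136744 -0.99999825] [[ 0.4509 -0.0785  0.1991]
 [ 0.5806 -0.0197  0.2025]]
knob 189 [0.50081025 0.11887286 0.13370808] [[0.484  0.1061 0.1266]
 [0.5182 0.1634 0.1713]]
```

View pics/w7.png

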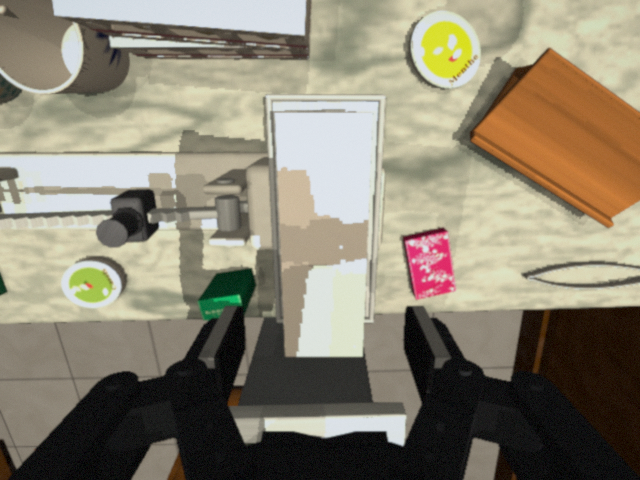

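The box lies flat inside the pan's rim, its top at z 0.201 (pan at its lower stop). The knob shows at (112,230). Next I'll locate the knob and go to it.

>>> handwheel(rows="0 -0.04 0 0 | 0 -0.045 0 0 | 0 -0.045 0 0 | 0 -0.035 0 0 | 0 0 0 0 | 0 0 0 0", aperture=0.45)

```text
clock: 25.98
tool_pos: [0.5003, 0.1176, 0.2854]
tool_rot: [[0.999, -0.032, -0.002], [-0.032, -0.999, -0.001], [-0.002, 0.001, -1.0]]
force: [1.6, -0.2, 0.0]
width: 0.449
finger_force: 0.0
```

```bash
python3 - <<'E'
from h import *
d=grab("wrist"); P=cloud(d)
m=(P[...,2]>.150)&(P[...,2]<.185)&(abs(P[...,0]-.50)<.035)&(P[...,1]>.06)&(P[...,1]<.2)
q=P[m]; print(len(q),np.percentile(q,[1,50,99],axis=0).round(4), cv2.minAreaRect(q[q[:,2]>.163][:,:2].astype(np.float32)))
tool((.5013,.1165,.143),np.radians(-1.9))
E
```

```text
771 [[0.4905 0.1014 0.1507]
 [0.5025 0.1128 0.1691]
 [0.5113 0.1233 0.1715]] ((0.5007386207580566, 0.11185883730649948), (0.022480763494968414, 0.021743372082710266), 59.26509475708008)
tool shift [0.0011 0.0006 0.1427] n>= 3.0 tool-x yaw deg -1.88 ('turn about tool z:', np.float64(0.0003552206512984885))
```

>>> handwheel(rows="0.001 0.003 0.04 0 | 0 0 0.05 0 | 0 0 0.035 0 | 0 0 0.015 0 | 0 0 0.002 0 | 0 0 0 0")

```text
clock: 26.78
tool_pos: [0.5026, 0.1149, 0.1456]
tool_rot: [[0.999, -0.033, 0.003], [-0.033, -0.999, 0.0], [0.003, -0.0, -1.0]]
force: [0.1, -0.9, 0.2]
width: 0.451
finger_force: 0.0
```

>>> handwheel(rows="0 0 0 0 | 0 0 0 0 | 0 0 0 0", aperture=0.3)

```text
clock: 27.15
tool_pos: [0.5017, 0.1151, 0.1447]
tool_rot: [[0.999, -0.032, 0.001], [-0.032, -0.999, 0.0], [0.001, -0.0, -1.0]]
force: [0.1, -0.3, -0.4]
width: 0.301
finger_force: 0.0
```

>>> handwheel(rows="0 -0.01 -0.0015 0 | 0 -0.01 -0.0015 0 | 0 -0.01 -0.0015 0 | 0 -0.01 -0.0015 0 | 0 -0.01 -0.0015 0 | 0 0 0 0")

```text
clock: 27.9
tool_pos: [0.5033, 0.166, 0.1518]
tool_rot: [[0.999, -0.032, 0.0], [-0.032, -0.999, 0.001], [0.0, -0.001, -1.0]]
force: [1.0, 0.1, -0.3]
width: 0.302
finger_force: 0.0
```

>>> handwheel(rows="0 -0.01 -0.0015 0 | 0 -0.01 -0.0015 0 | 0 -0.01 -0.0015 0 | 0 -0.005 -0.0005 0 | 0 0 0 0")

```text
clock: 28.52
tool_pos: [0.504, 0.2004, 0.1566]
tool_rot: [[0.999, -0.032, -0.001], [-0.032, -0.999, 0.0], [-0.001, -0.0, -1.0]]
force: [-0.6, 0.4, 0.1]
width: 0.301
finger_force: 0.1
```

>>> handwheel(rows="0 0 0 0 | 0 0 0 0", aperture=0.45)

```text
clock: 28.78
tool_pos: [0.5047, 0.2007, 0.1573]
tool_rot: [[0.999, -0.032, 0.001], [-0.032, -0.999, 0.001], [0.001, -0.001, -1.0]]
force: [0.1, 0.4, -0.2]
width: 0.449
finger_force: 0.0
```

>>> handwheel(rows="0 0 -0.03 0 | 0 0 -0.05 0 | 0 0 -0.05 0 | 0 0 0 0 | 0 0 0 0 | 0 0 0 0 | 0 0 0 0 | 0 0 0 0 | 0 0 0 0 | 0 0 0 0 | 0 0 0 0 | 0 0 0 0 | 0 0 0 0")

```text
clock: 30.4
tool_pos: [0.5043, 0.1999, 0.2868]
tool_rot: [[0.999, -0.032, 0.0], [-0.032, -0.999, -0.0], [0.0, 0.0, -1.0]]
force: [0.3, 0.4, 0.2]
width: 0.451
finger_force: 0.0
```

```bash
cat > look.py <<'E'
from h import *
import sys
d=grab("wrist"); P=cloud(d); o=np.array([.4985,.0415,0]); y=np.array([.033,.9995,0]); x=np.array([.9995,-.033,0])
S=np.stack([(P-o)@x,(P-o)@y,P[...,2]],-1)
cv2.imwrite(f"pics/{sys.argv[1]}.png",d["image"][:,:,::-1])
m=(abs(S[...,0])<.014)&(S[...,1]>.05)&(S[...,1]<.25)&(S[...,2]>.135)&(S[...,2]<.2)
q=S[m]; q=q[q[:,2]>np.percentile(q[:,2],97)-.004] if len(q) else q; print("knob head",len(q),q.mean(0).round(4) if len(q) else "")
b=(abs(S[...,0])<.005)&(S[...,2]>.07)&(S[...,2]<.16)
for r in range(30,255,10):
    k=b&(abs(S[...,1]-r/1000)<.004); 
    if k.sum()>8: print(r,np.percentile(S[k][:,2],70).round(4),end="; ")
t=grab("top"); Pt=cloud(t); print("\npan box top",np.median(Pt[220:275,296:312,2]))
b=b&(S[...,1]>.19)&(S[...,1]<.27)
E
python3 look.py w8
```

```text
knob head 588 [0.0002 0.1644 0.1518]
30 0.11; 40 0.1134; 50 0.1135; 60 0.1133; 70 0.1108; 80 0.1105; 90 0.1101; 100 0.1113; 110 0.1114; 120 0.1111; 130 0.1097; 140 0.1082; 150 0.1186; 160 0.1529; 170 0.1522; 180 0.1088; 190 0.1072; 200 0.1062; 210 0.1056; 220 0.1069; 230 0.107; 240 0.0986; 250 0.0982; 
pan box top 0.2167368503234378
```

View pics/w8.png

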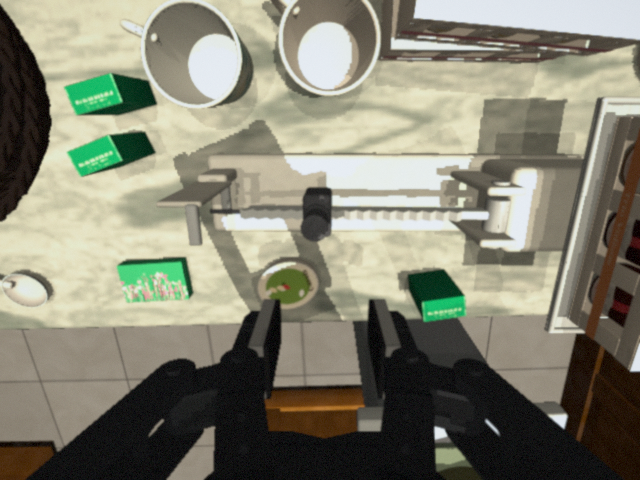

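The knob moved to scale-y 164 mm, seen at (317,215), which is notch 10. The beam sits slightly below level, with tilt about -0.033. So it needs one notch less.

>>> handwheel(rows="0 -0.0055 0.04 0 | 0 0 0.05 0 | 0 0 0.04 0 | 0 0 0.015 0 | 0 0 0.005 0 | 0 0 0 0")

```text
clock: 31.25
tool_pos: [0.5054, 0.2057, 0.1379]
tool_rot: [[0.999, -0.032, 0.002], [-0.032, -0.999, 0.001], [0.002, -0.001, -1.0]]
force: [-0.6, -0.3, -0.3]
width: 0.45
finger_force: 0.0
```

>>> handwheel(rows="0 0 0 0 | 0 0 0 0 | 0 0 0 0", aperture=0.3)

```text
clock: 31.62
tool_pos: [0.5054, 0.2062, 0.1377]
tool_rot: [[0.999, -0.032, 0.003], [-0.032, -0.999, 0.002], [0.003, -0.002, -1.0]]
force: [0.5, 4.0, 1.5]
width: 0.301
finger_force: 1.7
```

>>> handwheel(rows="0 0.004 0 0 | 0 0.004 0 0 | 0 0.004 0 0 | 0 0.003 0 0 | 0 0 0 0")

```text
clock: 32.25
tool_pos: [0.5045, 0.1931, 0.1378]
tool_rot: [[0.999, -0.034, 0.002], [-0.034, -0.999, 0.006], [0.002, -0.006, -1.0]]
force: [-0.3, 10.6, 3.4]
width: 0.3
finger_force: 5.5
```

>>> handwheel(rows="0 0 0 0 | 0 0 0 0 | 0 0 0 0", aperture=0.45)

```text
clock: 32.62
tool_pos: [0.5037, 0.1898, 0.1364]
tool_rot: [[0.999, -0.032, -0.001], [-0.032, -0.999, -0.001], [-0.001, 0.001, -1.0]]
force: [0.2, -0.0, -0.1]
width: 0.452
finger_force: 0.0
```

>>> handwheel(rows="0 0 -0.03 0 | 0 0 -0.05 0 | 0 0 -0.05 0 | 0 0 -0.02 0 | 0 0 0 0 | 0 0 0 0 | 0 0 0 0 | 0 0 0 0 | 0 0 0 0 | 0 0 0 0 | 0 0 0 0 | 0 0 0 0 | 0 0 0 0 | 0 0 0 0 | 0 0 0 0 | 0 0 0 0")

```text
clock: 34.62
tool_pos: [0.504, 0.1904, 0.2868]
tool_rot: [[0.999, -0.032, 0.0], [-0.032, -0.999, -0.0], [0.0, 0.0, -1.0]]
force: [0.2, -0.3, 0.2]
width: 0.449
finger_force: 0.0
```

```bash
python3 look.py w9
```

```text
knob head 621 [0.0002 0.1506 0.1583]
30 0.1116; 40 0.1155; 50 0.1154; 60 0.1157; 70 0.1153; 80 0.1135; 90 0.1138; 100 0.1152; 110 0.1157; 120 0.1157; 130 0.1152; 140 0.1577; 150 0.1593; 160 0.1581; 170 0.1156; 180 0.1158; 190 0.1156; 200 0.1144; 210 0.1141; 220 0.1148; 230 0.1163; 240 0.1081; 250 0.1079; 
pan box top 0.21289963531399447
```

```bash
python3 - <<'E'
from h import *
import pickle
a=pickle.load(open("top.pkl","rb")); b=grab("top"); A,B=cloud(a),cloud(b)
for n,(u0,u1,v0,v1) in dict(tin=(470,520,225,300),tongs=(385,450,280,305),carton=(245,275,275,295),oval=(185,218,268,295),otherp=(120,165,262,292),packet=(325,365,255,300),box=(285,325,205,290)).items():
    dz=abs(A[v0:v1,u0:u1,2]-B[v0:v1,u0:u1,2]); di=cv2.absdiff(a["image"],b["image"])[v0:v1,u0:u1].max(2)
    print(n,(dz>.01).sum(),(di>40).sum(),np.percentile(B[v0:v1,u0:u1,2],95).round(3))
print(arm.get_state()["clock"])
E
python3 look.py w10
```

```text
tin 109 0 0.097
tongs 57 0 0.011
carton 15 0 0.077
oval 696 691 0.675
otherp 810 592 0.669
packet 548 383 0.02
box 1841 749 0.216
34.775
knob head 618 [0.0002 0.1506 0.1584]
30 0.1115; 40 0.1152; 50 0.1156; 60 0.1154; 70 0.1152; 80 0.1135; 90 0.1138; 100 0.1149; 110 0.1158; 120 0.1158; 130 0.1153; 140 0.1577; 150 0.1593; 160 0.1584; 170 0.1162; 180 0.1162; 190 0.1155; 200 0.114; 210 0.1141; 220 0.1147; 230 0.1165; 240 0.1081; 250 0.1081; 
pan box top 0.21306362775835241
```

The beam is steady and level, and the packet lies flat. The neighbouring items that the arm doesn't hide from the camera haven't moved. I'm handing in.

```bash
python3 -c "
from bench import arm
print(arm.job_done())"
```

```text
the job is handed in; nothing more can be done
None
```

I handed the job in at about 35 s: the packet lies flat and face up on the worktop, the gift box sits flat inside the pan's rim, and the poise is in notch 9 (about 0.42 kg) with the beam at rest near level by depth readings. The box was stood briefly on the worktop to level it on the way.

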